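# Load two tins into a sprung tin lift

### The job

Load the sprung tin lift. First slide the small red switch in its recessed slot all the way towards the backstop, which frees the platform; then, without picking the tins up, push the nearer tin along the deck onto the platform and press it down until its lid is no higher than the deck, and push the second tin across on top of it. Finally press the stack down gently until you feel the platform land firmly on its hidden stop, and let go, leaving both tins standing straight in the well, one on the other, and everything else where it was.

Things in the scene. Friction and masses are not known exactly. Their poses are not given: they have to be found in the camera images.
- lift: Tin lift: white case fixed on the worktop, 340 mm long (its y), 150 mm deep (its x). Origin: centre of its underside, z up. At the +y end are the well and the white backstop, 40 mm higher than the deck, against which a pushed tin comes to rest. On the robot's side (x = -75 to -25 mm, y from -20 mm on) a grey ledge level with the deck holds the switch slot.
- deck (a point): Point on the steel deck, on the centre line of its lane, 25 mm from its open -y end; axes as the lift's. The deck is 125 mm above the lift's origin. The lane runs along the lift's y at lift x = +25 mm, from y = -170 to +73 mm, where the well begins; it is 84 mm wide between rails 8 mm thick that stand 12 mm above the deck.
- well_mouth (a point): Centre of the mouth of the well, at deck height (lift x = 25, y = 115 mm); axes as the lift's. The well is a square shaft 84 x 84 mm; the backstop's face lies 42 mm beyond this point in +y.
- platform_top (a point): Centre of the top of the black platform that fills the well. A soft spring (62 N/m) and sticky guides (1.9 N) carry it: one tin sinks it 5 to 25 mm, two 50 to 75 mm; a push of 1 to 5 N sends it deeper and it stays there. A tin may tip as it sinks; pressing its lid sets it straight. A hidden rubber stop, set anywhere 82 to 98 mm down, is felt as a sudden firm resistance, 1.8 N per mm; press it home with about 10 N.
- near_tin_centre (a point): Centre (half-way up) of the tin that stands nearer to the well: closed food tin, 75 mm across, 58 mm high, 0.27 to 0.33 kg; starts upright on the deck. z is its own axis. Too wide to grasp for many grippers.
- far_tin_centre (a point): Centre (half-way up) of the second tin, same look, size and weight range, standing upright farther from the well; 49 to 67 mm of free deck lie between the two tins.
- switch_nub (a point): Centre of the top of the red switch nub, flush with the grey ledge, axes as the lift's. Nub: 24 mm across the slot, 8 mm along it, 6.5 mm deep. Recess: 30 mm wide (lift x), 64 mm long (lift y), 7 mm deep; 44 mm of it are open behind the nub, on the side away from the backstop, for a fingertip.
- lock_switch (a joint): Travel of the switch in m: 0 locked (a bolt holds the platform up), 0.012 fully slid along the lift's +y, towards the backstop: platform free. It takes about 1 N and stays where it is left.
- coffee_jug: Glass coffee jug with black lid, 132x151x126 mm, origin under its centre; a bystander.
- mug: White mug with blue pattern, 82x114x91 mm, origin at its underside; a bystander.
- timer: White round kitchen timer, 67 mm across, 47 mm high, origin at its underside; a bystander.
- near_tin: The nearer tin itself; origin at the centre of its underside.
- far_tin: The second tin itself; origin at the centre of its underside.
Things that resemble listed ones, but are neither listed nor needed, are in the scene too. What is shaped like the near_tin but turquoise is not meant.

How it is judged:
By the outcome, as a careful person would: the job done as asked, in the order asked, and still so for the second after the job is handed in, with the robot touching nothing.
It also fails if it takes over 69 s, if anything falls off the work surface, if the arm or the gripper's body presses on something with over 40 N, if the wrist force passes 120 N, or if a joint passes its speed limit or range.

### The arm

A 6-joint arm with a two-finger parallel gripper is mounted at the origin on a cart in front of the work surface, level with it; the furniture and walls round the work are solid. World frame = base frame: x ahead of the robot, y to its left, z up, the work surface at z = 0. Lengths are in mm, angles in rad, forces in N, time in s.
With the tool pointing down it reaches from about 275 to 775 mm from the base axis. Payload 14.6 kg.
Tool frame: the origin (TCP) lies midway between the tips of the shut fingers; the grasp point (between the pads) lies 19 mm behind it; z points along the fingers, y is the line along which they close (so a half turn about z gives the same grasp; the last joint's range is limited). The gripper opens to 85 mm and grips with 20 to 120 N. Pads are 22 mm wide; open, the fingers measure 114 mm over their backs; the gripper's body (76 mm by 85 mm) begins 54 mm behind the grasp point. The pads swing forward as they close: fully open they stand 13 mm farther back than shut.
Start: joints at [-1.464, 0.263, -0.048, 1.259, 0, 1.415], TCP at [135.874, -507.116, 231.278] pointing down, gripper open.
Joint ranges: [-2.65, 2.65], [-0.89, 1.7], [-1.18, 1.37], [-2.13, 2.11], [-1.35, 1.29], [-3.14, 3.14]. Speed limits (rad/s): [1.89, 1.89, 2.57, 2.79, 3.14, 3.14].

### API

Orientations are given as a unit quaternion [w, x, y, z].
In Python, from workcell import robot, eyes, sign_off, finder gives the robot as it stands.
- The arm moves only by the tool jog_arm, never from a script. Its argument "commands" is a list of rows, each an object with "translation": the shift along the tool's x, y, z in cm, a list of three; "twist": the turn, a rotation vector about the tool's x, y, z in rad, a list of three. A call has 1 to 20 rows; each row is the pose to reach, as a shift and turn from the pose commanded when the call began, along the tool's axes at that moment; what a row does not reach only later rows make up. A row lasts 1/12 s, in which the tool goes at most 41.7 mm and 7.16 degrees, less where a joint would pass 70% of its speed; a pose out of reach is approached as far as the arm can. A call with a gripper value outside its range is refused whole. "hand" is the finger opening in cm, from 0 to 8.54, set as the call begins (left out, the last holds). The fingers move at their own pace and stop on an object; "grip_force" is the grip in N (left out, the last holds). Time passes only in rows, so rows that repeat a pose let the fingers close. It gives the time, the measured TCP pose, the force, the opening and the grip force at its end, in the units of the state.
- robot.state(): the state, without advancing time (a new reading comes with each control period).
- eyes.get_image(name): name is "scene" or "top" or "wrist"; returns (picture, depth): 480x640x3 uint8, blue, green, red; 480x640 float32, mm along the optical axis (not along the pixel's ray), 0 where there is no reading.
- eyes.camera_params(name): a dict with "camera_matrix" (3x3 intrinsics, pixels), "cam_to_world" (4x4, takes a point from camera to world coordinates); the wrist camera has in their place "tool_from_camera" (4x4, takes a point from camera to tool coordinates, whose origin is the TCP and whose axes are the flange's). Camera axes: x right, y down, z forward; pixel columns grow to the right and rows downward; lengths in mm; the calibration is good to about 2 mm. A picture is of the moment at which its call begins: read the wrist's pose just before it. camera_params takes no time and is no camera call.
- sign_off(): hands the job in; it is judged then, once.
Trained networks look in the newest picture that a camera, given by its name, has taken for a name from the list of things; names that differ only in an ending like _2 or _b are one class to them, and where a whole thing is asked for, a point or a joint stands for the part that bears it (a point fixed in the world has none). Each returns a list of dicts, best first, with "confidence" (0 to 1); they miss things now and then, are a little off and sometimes report something else, mostly with a low value. They report only what shows in the picture. A call takes as long as a camera call. They do not tell look-alikes from the thing itself.
- finder.spot_in(query, camera): "rect" ([left, top, width, height] as shares, 0 to 1, of the picture: columns of its width, rows of its height, round what is visible of it).
- finder.landmark_of(query, camera): "position" ([row, column] as shares, 0 to 1, of the picture: columns of its width, rows of its height: a listed point, or the origin of a listed thing).
The state is a dict: "t": time; "q": joint angles; "joint_velocities": joint speeds; "effort": joint torques, N m; "eef_pos": TCP position; "tcp_rot": TCP orientation; "ft_force": force on the tool from outside, world axes, zero at the start; "moment": the same for the moment, N m; "grip_width": opening from 0.0 (shut) to 1.0 (fully open); "grip_force": force on a finger pad.
Only numpy, scipy, OpenCV 4.12 (cv2) and the standard library are available. Lean on these libraries where they do the work, as an engineer would, in place of code of your own. Each camera call takes 0.05 s, during which the arm holds its last target. There are 200 camera calls.

## Working session

There is one attempt and no reset: what is moved stays moved. The work goes in short steps, Python scripts to look and compute and a tool call to move; the robot and the scene stay as the last step left them, time stands still between calls to the robot, and variables do not carry over. Pictures are saved under pics/ and viewed, at most 10 in all, crops included, and the job is handed in when it is done.

Besides the shell and the picture viewer there is one more tool, called after ">>>" as name([rows], argument=value, ...), one row to a line, values as JSON. jog_arm: Moves the arm, as the interface text tells. Its arguments: {"type":"object","properties":{"commands":{"type":"array"},"hand":{"type":"number"},"grip_force":{"type":"number"}},"required":["commands"]}

```bash
mkdir -p pics
cat > h.py <<'E'
import numpy as np, cv2
from workcell import robot, eyes, sign_off, finder
from scipy.spatial.transform import Rotation as R
def T(name):
    p=eyes.camera_params(name); K=np.array(p["camera_matrix"])
    if name!="wrist": return K,np.array(p["cam_to_world"])
    s=robot.state(); q=s["tcp_rot"]; M=np.eye(4); M[:3,:3]=R.from_quat([q[1],q[2],q[3],q[0]]).as_matrix(); M[:3,3]=s["eef_pos"]
    return K,M@np.array(p["tool_from_camera"])
def pt(K,M,r,c,d): 
    v=np.linalg.inv(K)@[c,r,1]; return (M@np.r_[v*d,1])[:3]
def atz(K,M,r,c,z):
    v=M[:3,:3]@(np.linalg.inv(K)@[c,r,1]); return M[:3,3]+v*(z-M[2,3])/v[2]
E
python3 - <<'E'
from h import *
print(robot.state())
ims=[]
for n in ["scene","top"]:
    K,M=T(n); im,d=eyes.get_image(n); cv2.imwrite(f"pics/{n}0.png",im); np.save(f"{n}.npy",d)
    print(n,M[:3,3].round())
    for q in ["deck","well_mouth","platform_top","near_tin_centre","far_tin_centre","switch_nub","lift"]:
        for r in finder.landmark_of(q,n)[:3]:
            y,x=r["position"][0]*480,r["position"][1]*640
            dd=d[min(479,int(y)),min(639,int(x))]
            print(n,q,round(r["confidence"],2),round(y),round(x),pt(K,M,y,x,dd).round(), atz(K,M,y,x,{"near_tin_centre":154,"far_tin_centre":154,"lift":0}.get(q,125)).round())
E
```

```text
{'t': 0.0, 'q': array([-1.46433570e+00,  2.63491183e-01, -4.89582895e-02,  1.25939142e+00,
       -5.73953630e-05,  1.41547323e+00]), 'joint_velocities': array([ 9.51294197e-04, -2.16561771e-04, -9.75374902e-06,  4.87444792e-04,
        1.11732895e-03,  6.38665436e-04]), 'effort': array([-1.44624435e-03, -6.37618732e+01,  3.84577560e+01,  1.35341630e-02,
       -2.10741782e-04,  6.14662284e-06]), 'eef_pos': array([ 135.80845164, -506.83352871,  230.83371471]), 'tcp_rot': array([-5.22828250e-04,  9.91445746e-01,  1.30518425e-01, -1.59303615e-05]), 'ft_force': array([-0.72219078,  0.23566591,  0.5016262 ]), 'moment': array([ 0.0180591 , -0.00020071,  0.02732056]), 'grip_force': 0.0, 'grip_width': 1.0007909924346932}
scene [ 314. -647.  800.]
scene deck 0.92 249 283 [521. -21. 128.] [522. -17. 125.]
scene well_mouth 0.92 184 250 [516. 165. 179.] [534. 236. 125.]
scene platform_top 0.63 182 249 [515. 172. 180.] [533. 245. 125.]
scene near_tin_centre 0.97 197 258 [516. 111. 180.] [524. 143. 154.]
scene near_tin_centre 0.68 347 325 [ 515. -235.   56.] [ 488. -289.  154.]
scene far_tin_cent
[... 361 characters left out ...]
 [ 414.  -41. 1348.]
top deck 0.96 271 312 [512. -21. 184.] [517. -21. 125.]
top deck 0.72 203 302 [698.   3.  44.] [681.   0. 125.]
top well_mouth 0.59 281 254 [496. 114. 127.] [496. 114. 125.]
top well_mouth 0.55 267 198 [531. 244. 128.] [531. 245. 125.]
top platform_top 0.61 269 199 [527. 243. 122.] [526. 242. 125.]
top near_tin_centre 0.75 274 396 [ 512. -227.   56.] [ 505. -213.  154.]
top near_tin_centre 0.64 270 234 [518. 152. 178.] [520. 156. 154.]
top far_tin_centre 0.89 270 294 [516.  17. 180.] [518.  18. 154.]
top switch_nub 0.53 302 211 [450. 216. 120.] [450. 215. 125.]
top lift 0.93 283 253 [491. 117. 126.] [499. 133.   0.]
top lift 0.45 269 199 [527. 243. 125.] [538. 272.   0.]
```

View pics/scene0.png

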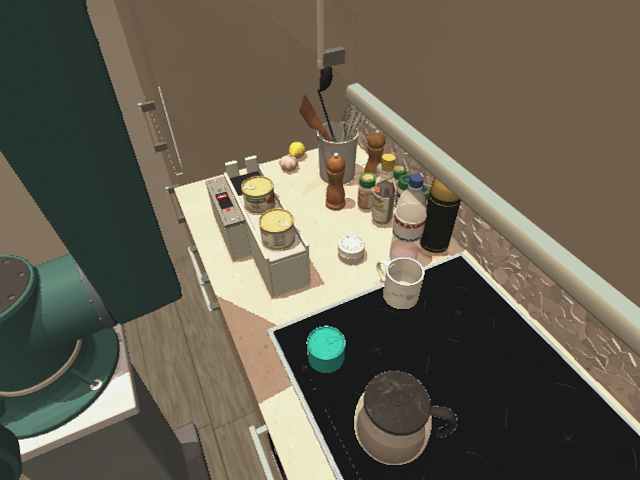

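View pics/top0.png

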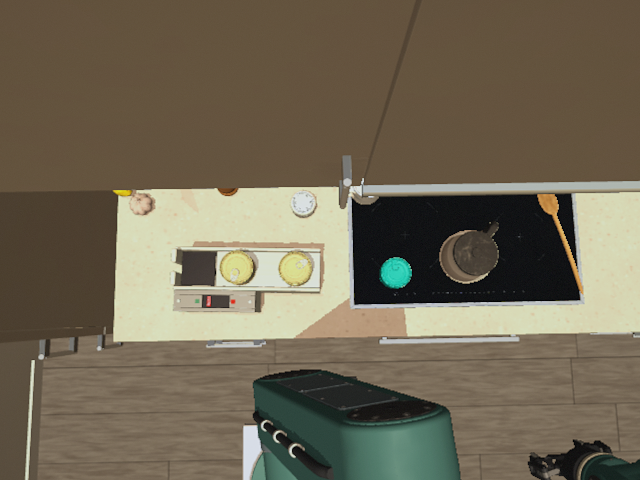

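The top view shows the yellow tins: near at (col 237, row 267) and far at (296, 268). The turquoise tin at (396, 272) is a decoy. The well is at about (198, 268). On the grey ledge there is a red item near (217, 301) and a small red dot near (234, 301). I'll measure with depth and take one close crop of the ledge.

Run:
```python
from h import *
im=cv2.imread("pics/top0.png"); d=np.load("top.npy"); K,M=T("top")
cv2.imwrite("pics/crop.png",cv2.resize(im[235:325,160:335],None,fx=4.5,fy=4.5,interpolation=cv2.INTER_CUBIC))
v,u=np.mgrid[0:480,0:640]; rays=np.linalg.inv(K)@np.stack([u.ravel(),v.ravel(),np.ones(u.size)])
P=(M[:3,:3]@(rays*d.ravel())+M[:3,3:]).T.reshape(480,640,3)
reg=np.zeros((480,640),bool); reg[235:325,160:335]=1
lid=reg&(P[...,2]>174)&(P[...,2]<190)
n,l,st,c=cv2.connectedComponentsWithStats(lid.astype(np.uint8))
for i in range(1,n):
    if st[i,4]>100:
        p=P[l==i]; print("lid",st[i],p.mean(0).round(1),(p.max(0)-p.min(0)).round())
top=reg&(P[...,2]>100)&(P[...,2]<175)
pts=P[top][:,:2].astype(np.float32); print("rect",cv2.minAreaRect(pts), len(pts))
for z0,z1 in [(115,121),(121,129),(129,145),(155,174)]:
    m=reg&(P[...,2]>z0)&(P[...,2]<z1); p=P[m]; 
    if len(p): print(z0,len(p),p.min(0).round(),p.max(0).round())
hsv=cv2.cvtColor(im,cv2.COLOR_BGR2HSV)
red=reg&((hsv[...,0]<6)|(hsv[...,0]>174))&(hsv[...,1]>140)&(hsv[...,2]>60)&(v>290)
n,l,st,c=cv2.connectedComponentsWithStats(red.astype(np.uint8))
for i in range(1,n): print("red",st[i],P[l==i].mean(0).round(1), im[l==i].mean(0).round())
```

```text
lid [220 250  34  34 894] [526.2 146.9 180.5] [74. 74. 14.]
lid [279 251  33  34 882] [521.4  15.7 180.5] [74. 72. 14.]
rect ((501.7236633300781, 130.26776123046875), (340.1663513183594, 150.26168823242188), 88.1808853149414) 6283
115 448 [427. -40. 115.] [574. 301. 121.]
121 4054 [427. -41. 121.] [573. 300. 129.]
129 1387 [430. -41. 129.] [581. 300. 145.]
155 212 [485. -20. 155.] [573. 299. 174.]
red [207 297   1   2   2] [460.6 224.3 120.1] [ 79.  86. 182.]
red [206 301   2   3   5] [450.6 225.3 121.2] [ 60.  67. 148.]
red [231 300   4   4  14] [450.6 164.  125.4] [ 46.  64. 216.]
red [206 302   5   5  11] [440.8 196.  233.8] [ 59.  67. 173.]
```

View pics/crop.png

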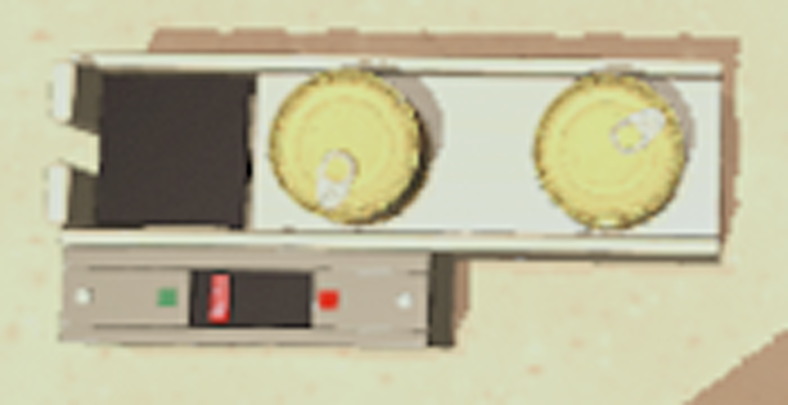

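The crop shows the nub (red bar) at about top-view pixel (209, 301), in the dark recess that runs from col 202 to 229. The red square at (233, 301) and the green one are only marks. The lift pose from the depth fit is centre (501.7, 130.3) with yaw −0.032, and it agrees with both tins (lane x, 56 mm gap). I'm moving above the recess with the fingers shut.

>>> jog_arm([
  {"translation":[10,-12,-5],"twist":[0,0,0.1]},
  {"translation":[10,-12,-5],"twist":[0,0,0.2]},
  {"translation":[20,-25,-5],"twist":[0,0,0.293]},
  {"translation":[48.7,-59.6,-3],"twist":[0,0,0.293]},
  {"translation":[48.7,-59.6,-3],"twist":[0,0,0.293]},
  {"translation":[48.7,-59.6,-3],"twist":[0,0,0.293]},
  {"translation":[48.7,-59.6,-3],"twist":[0,0,0.293]},
  {"translation":[48.7,-59.6,-3],"twist":[0,0,0.293]},
  {"translation":[48.7,-59.6,-3],"twist":[0,0,0.293]},
  {"translation":[48.7,-59.6,-3],"twist":[0,0,0.293]},
  {"translation":[48.7,-59.6,-3],"twist":[0,0,0.293]},
  {"translation":[48.7,-59.6,-3],"twist":[0,0,0.293]},
  {"translation":[48.7,-59.6,-3],"twist":[0,0,0.293]},
  {"translation":[48.7,-59.6,-3],"twist":[0,0,0.293]},
  {"translation":[48.7,-59.6,-3],"twist":[0,0,0.293]},
  {"translation":[48.7,-59.6,-3],"twist":[0,0,0.293]},
  {"translation":[48.7,-59.6,-3],"twist":[0,0,0.293]},
  {"translation":[48.7,-59.6,-3],"twist":[0,0,0.293]},
  {"translation":[48.7,-59.6,-1],"twist":[0,0,0.293]},
  {"translation":[48.7,-59.6,-1],"twist":[0,0,0.293]},
], hand=0)

```text
t: 2.47
eef_pos: [445.1, 97.1, 247.6]
tcp_rot: [-0.015, 1.0, 0.009, -0.001]
ft_force: [-0.1, 0.9, -0.7]
grip_width: -0.002
grip_force: 0.0
```

>>> jog_arm([
  {"translation":[0,0,0],"twist":[0,0,0]},
  {"translation":[0,0,0],"twist":[0,0,0]},
])

```text
t: 2.63
eef_pos: [443.8, 96.3, 248.0]
tcp_rot: [-0.014, 1.0, 0.008, -0.001]
ft_force: [-0.6, -0.8, -0.8]
grip_width: -0.003
grip_force: 0.0
```

```bash
cat >> h.py <<'E'
C=np.array([501.7,130.3]); YAW=-0.0318
def lw(x,y,z): 
    c,s=np.cos(YAW),np.sin(YAW); return np.array([C[0]+c*x-s*y,C[1]+s*x+c*y,z])
def wl(p):
    c,s=np.cos(YAW),np.sin(YAW); a,b=p[0]-C[0],p[1]-C[1]; return np.array([c*a+s*b,-s*a+c*b,p[2]]).round(1)
def cmd(w,yaw=YAW):
    s=robot.state(); q=s["tcp_rot"]; r=R.from_quat([q[1],q[2],q[3],q[0]])
    g=R.from_matrix(np.array([[np.cos(yaw),np.sin(yaw),0],[np.sin(yaw),-np.cos(yaw),0],[0,0,-1]]))
    print("t",round(s["t"],2),"lift pos",wl(s["eef_pos"]),"-> cm",(r.inv().apply(w-s["eef_pos"])/10).round(2),"tw",(r.inv()*g).as_rotvec().round(3))
E
python3 - <<'E'
from h import *
cmd(lw(-50,65,220))
K,M=T("top"); print(wl(atz(K,M,301.2,208.7,125)), wl(atz(K,M,301.2,229.1,125)), wl(atz(K,M,301.2,202.4,125)))
E
```

```text
t 2.63 lift pos [-56.8 -35.8 248. ] -> cm [ 1.17 -9.95  3.09] tw [-0.029  0.003  0.048]
[-52.7  87.2 125. ] [-52.1  40.  125. ] [-52.9 101.8 125. ]
```

>>> jog_arm([
  {"translation":[0.5,-4,1],"twist":[-0.029,0.003,0.048]},
  {"translation":[1.1,-8,2],"twist":[-0.029,0.003,0.048]},
  {"translation":[1.2,-9.7,3.1],"twist":[-0.029,0.003,0.048]},
  {"translation":[1.2,-9.7,3.1],"twist":[-0.029,0.003,0.048]},
  {"translation":[1.2,-9.7,3.1],"twist":[-0.029,0.003,0.048]},
  {"translation":[1.2,-9.7,3.1],"twist":[-0.029,0.003,0.048]},
])

```text
t: 3.13
eef_pos: [456.1, 100.2, 221.5]
tcp_rot: [-0.016, 1.0, 0.011, -0.0]
ft_force: [1.4, -0.2, -0.3]
grip_width: -0.002
grip_force: 0.0
```

Run:
```python
from h import *
cmd(lw(-50,62,145))
K,M=T("wrist"); im,d=eyes.get_image("wrist"); cv2.imwrite("pics/w1.png",im)
for r in finder.landmark_of("switch_nub","wrist")[:2]:
    y,x=r["position"][0]*480,r["position"][1]*640
    print(r["confidence"],y,x,wl(atz(K,M,y,x,125)))
for q in [(0,0,0),(0,0,-20)]: pass
hsv=cv2.cvtColor(im,cv2.COLOR_BGR2HSV)
red=((hsv[...,0]<6)|(hsv[...,0]>174))&(hsv[...,1]>140)&(hsv[...,2]>60)
n,l,st,c=cv2.connectedComponentsWithStats(red.astype(np.uint8))
for i in range(1,n):
    if st[i,4]>60: print("red",st[i],wl(atz(K,M,c[i][1],c[i][0],125)))
```

```text
t 3.13 lift pos [-44.7 -31.6 221.5] -> cm [-0.02 -9.13  7.94] tw [-0.031  0.001  0.055]
0.59 236.4 118.976 [-50.   89.5 125. ]
red [428  82  19  36  79] [ 35.4 -85.  125. ]
red [112 213  21  43 413] [-47.8  86.5 125. ]
red [208 234  17  17 270] [-49.5  32.3 125. ]
```

View pics/w1.png

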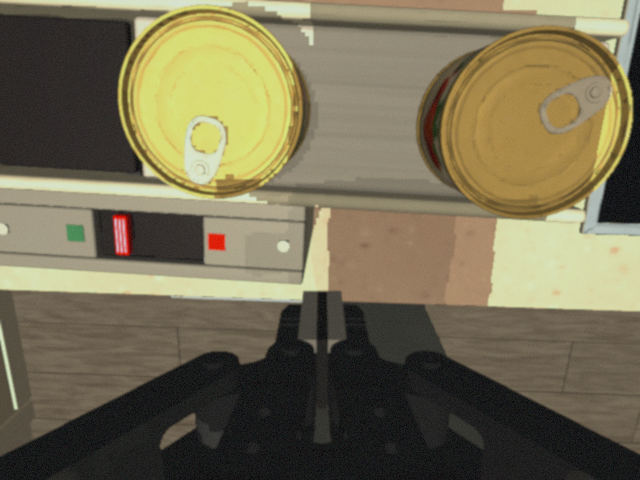

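The wrist view shows the nub at (121, 235) in the recess, the red mark at (217, 242) and both tins upright. The arm hardly moved in y, so I'm checking the joints.

Run:
```python
from h import *
s=robot.state(); print(s["q"].round(3),s["joint_velocities"].round(3),s["effort"].round(1))
```

```text
[ 0.022  0.164 -0.207  1.199  0.031  3.141] [-0.001 -0.003  0.006  0.007  0.    -0.   ] [ -0.  -53.4  37.7  -0.2   0.1  -0. ]
```

Joint 6 is at its limit. I'm using the half-turned tool pose (q6 near 0.2).

>>> jog_arm([
  {"translation":[0,0,0],"twist":[0,0,-0.12]},
  {"translation":[0,0,0],"twist":[0,0,-0.24]},
  {"translation":[0,-2,0],"twist":[0,0,-1.5]},
  {"translation":[0,-4,0],"twist":[0,0,-1.5]},
  {"translation":[0,-6,0],"twist":[0,0,-1.5]},
  {"translation":[-0.1,-8,0],"twist":[0,0,-1.5]},
  {"translation":[-0.1,-9.2,0],"twist":[0,0,-1.5]},
  {"translation":[-0.1,-9.2,0],"twist":[0,0,-1.5]},
  {"translation":[-0.1,-9.2,0],"twist":[0,0,-1.5]},
  {"translation":[-0.1,-9.2,0],"twist":[0,0,-1.5]},
  {"translation":[-0.1,-9.2,0],"twist":[0,0,-1.5]},
  {"translation":[-0.1,-9.2,0],"twist":[0,0,-2.5]},
  {"translation":[-0.1,-9.2,0],"twist":[0,0,-2.5]},
  {"translation":[-0.1,-9.2,0],"twist":[0,0,-2.5]},
  {"translation":[-0.1,-9.2,0],"twist":[0,0,-2.5]},
  {"translation":[-0.1,-9.2,0],"twist":[0,0,-2.5]},
  {"translation":[-0.1,-9.2,0],"twist":[0,0,-2.5]},
  {"translation":[-0.1,-9.2,0],"twist":[0,0,-2.5]},
  {"translation":[-0.1,-9.2,0],"twist":[0,0,-2.5]},
  {"translation":[-0.1,-9.2,0],"twist":[0,0,-2.5]},
])

```text
t: 4.9
eef_pos: [453.1, 192.2, 225.0]
tcp_rot: [-0.005, 0.306, 0.952, 0.015]
ft_force: [-0.5, 0.2, -0.1]
grip_width: -0.003
grip_force: 0.0
```

Run:
```python
from h import *
cmd(lw(-50,62,145),YAW+np.pi); print(robot.state()["q"].round(2))
```

```text
t 4.9 lift pos [-50.5  60.3 225. ] -> cm [-0.09 -0.04  8.01] tw [ 0.03 -0.01 -0.59]
[ 0.22  0.2  -0.15  1.21  0.03  0.84]
```

>>> jog_arm([
  {"translation":[0,0,2],"twist":[0.03,-0.01,-0.59]},
  {"translation":[0,0,4],"twist":[0.03,-0.01,-0.59]},
  {"translation":[0,0,5],"twist":[0.03,-0.01,-0.59]},
  {"translation":[-0.1,0,6],"twist":[0.03,-0.01,-0.59]},
  {"translation":[-0.1,0,7],"twist":[0.03,-0.01,-0.59]},
  {"translation":[-0.1,0,7],"twist":[0.03,-0.01,-0.59]},
  {"translation":[-0.1,0,7],"twist":[0.03,-0.01,-0.59]},
])

```text
t: 5.48
eef_pos: [453.7, 193.8, 154.9]
tcp_rot: [-0.0, 0.021, 1.0, 0.0]
ft_force: [0.3, -0.9, 0.7]
grip_width: 0.004
grip_force: 0.0
```

Run:
```python
from h import *
cmd(lw(-50,62,121),YAW+np.pi); print(robot.state()["q"].round(2))
K,M=T("wrist"); im,d=eyes.get_image("wrist"); cv2.imwrite("pics/w2.png",im)
```

```text
t 5.48 lift pos [-50.   61.9 154.9] -> cm [-0.    0.01  3.39] tw [ 0.    -0.001 -0.01 ]
[ 0.24  0.25 -0.28  1.04  0.    0.28]
```

View pics/w2.png

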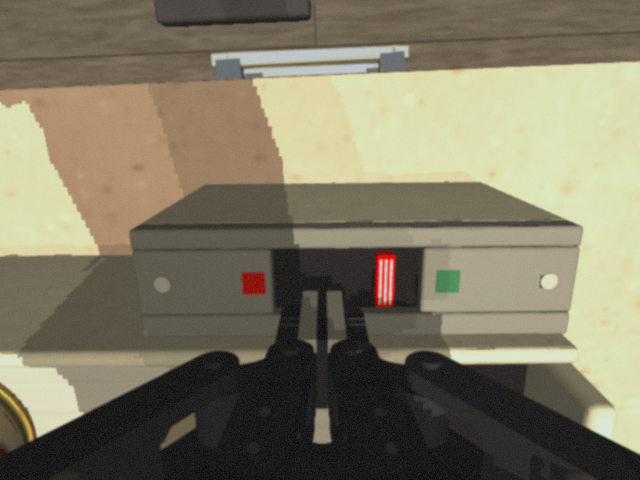

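The picture shows the fingertips over the open part of the recess at cols 298–345, between the red mark and the nub (386, 280). Descending.

>>> jog_arm([
  {"translation":[0,0,1.5],"twist":[0,0,-0.01]},
  {"translation":[0,0,2.4],"twist":[0,0,-0.01]},
  {"translation":[0,0,3],"twist":[0,0,-0.01]},
  {"translation":[0,0,3.3],"twist":[0,0,-0.01]},
  {"translation":[0,0,3.4],"twist":[0,0,-0.01]},
  {"translation":[0,0,3.4],"twist":[0,0,-0.01]},
])

```text
t: 6.03
eef_pos: [453.9, 193.8, 120.9]
tcp_rot: [-0.0, 0.015, 1.0, 0.0]
ft_force: [0.2, -0.8, -0.4]
grip_width: 0.001
grip_force: 0.0
```

>>> jog_arm([
  {"translation":[0,0.4,0],"twist":[0,0,0]},
  {"translation":[0,0.8,0],"twist":[0,0,0]},
  {"translation":[0,1.2,0],"twist":[0,0,0]},
  {"translation":[0,1.6,0],"twist":[0,0,0]},
  {"translation":[0,2.0,0],"twist":[0,0,0]},
  {"translation":[0,2.3,0],"twist":[0,0,0]},
  {"translation":[0,2.3,0],"twist":[0,0,0]},
])

```text
t: 6.62
eef_pos: [454.6, 217.4, 120.8]
tcp_rot: [-0.0, 0.014, 1.0, 0.0]
ft_force: [0.1, 0.5, -0.6]
grip_width: -0.002
grip_force: 0.0
```

>>> jog_arm([
  {"translation":[0,0.2,0],"twist":[0,0,0]},
  {"translation":[0,0.4,0],"twist":[0,0,0]},
  {"translation":[0,0.5,0],"twist":[0,0,0]},
  {"translation":[0,0.5,0],"twist":[0,0,0]},
])

```text
t: 6.95
eef_pos: [454.7, 221.9, 120.7]
tcp_rot: [-0.0, 0.014, 1.0, 0.0]
ft_force: [0.5, -0.1, -0.1]
grip_width: 0.002
grip_force: 0.0
```

Run:
```python
from h import *
cmd(lw(-50,62,121),YAW+np.pi)
im,d=eyes.get_image("wrist"); 
hsv=cv2.cvtColor(im,cv2.COLOR_BGR2HSV)
red=((hsv[...,0]<6)|(hsv[...,0]>174))&(hsv[...,1]>140)&(hsv[...,2]>60)
n,l,st,c=cv2.connectedComponentsWithStats(red.astype(np.uint8)); K,M=T("wrist")
for i in range(1,n):
    if st[i,4]>60: print("red",st[i],wl(atz(K,M,c[i][1],c[i][0],125)))
```

```text
t 6.95 lift pos [-49.9  90.1 120.7] -> cm [ 0.02 -2.81 -0.03] tw [ 0.    -0.     0.003]
red [340 281  25  31 425] [-59.7  99.9 125. ]
red [143 306  31  26 739] [-49.4  31.8 125. ]
```

>>> jog_arm([
  {"translation":[0,0.15,0],"twist":[0,0,0]},
  {"translation":[0,0.3,0],"twist":[0,0,0]},
  {"translation":[0,0.3,0],"twist":[0,0,0]},
])

```text
t: 7.25
eef_pos: [454.6, 222.7, 120.7]
tcp_rot: [-0.0, 0.015, 1.0, -0.003]
ft_force: [0.9, -16.9, 3.2]
grip_width: -0.004
grip_force: 8.7
```

The switch hit its end stop (17 N). I'm lifting out, turning the tool 90° and going to the gap between the tins.

>>> jog_arm([
  {"translation":[0,-0.5,0],"twist":[0,0,0]},
  {"translation":[0,-0.7,-2],"twist":[0,0,0]},
  {"translation":[0,-0.7,-6],"twist":[0,0,0]},
  {"translation":[0,-1,-10],"twist":[0,0,0.12]},
  {"translation":[-1,-4,-11],"twist":[0,0,0.24]},
  {"translation":[-3,-7,-11],"twist":[0,0,0.36]},
  {"translation":[-5,-10,-11],"twist":[0,0,0.48]},
  {"translation":[-7.5,-13.8,-11],"twist":[0,0,0.6]},
  {"translation":[-7.5,-13.8,-11],"twist":[0,0,1.57]},
  {"translation":[-7.5,-13.8,-11],"twist":[0,0,1.57]},
  {"translation":[-7.5,-13.8,-11],"twist":[0,0,1.57]},
  {"translation":[-7.5,-13.8,-11],"twist":[0,0,1.57]},
  {"translation":[-7.5,-13.8,-11],"twist":[0,0,1.57]},
  {"translation":[-7.5,-13.8,-11],"twist":[0,0,1.57]},
  {"translation":[-7.5,-13.8,-11],"twist":[0,0,1.57]},
  {"translation":[-7.5,-13.8,-11],"twist":[0,0,1.57]},
  {"translation":[-7.5,-13.8,-11],"twist":[0,0,1.57]},
  {"translation":[-7.5,-13.8,-11],"twist":[0,0,1.57]},
], hand=1.5)

```text
t: 8.75
eef_pos: [525.8, 84.7, 230.7]
tcp_rot: [-0.0, 0.716, 0.698, -0.0]
ft_force: [-0.3, 0.3, -0.0]
grip_width: 0.174
grip_force: 0.0
```

Run:
```python
from h import *
cmd(lw(25,-48,145),YAW+np.pi/2)
im,d=eyes.get_image("wrist");cv2.imwrite("pics/w3.png",im)
```

```text
t 8.75 lift pos [ 25.6 -44.9 230.7] -> cm [-0.32 -0.06  8.57] tw [-0.    -0.     0.007]
```

View pics/w3.png

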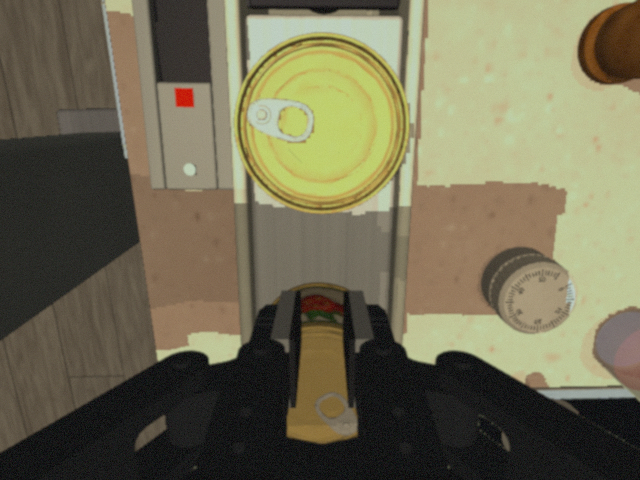

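The picture shows the near tin ahead at (322, 120) and the fingers over the gap, clear of the far tin. Descending, then pushing.

>>> jog_arm([
  {"translation":[-0.2,0,3],"twist":[0,0,0.007]},
  {"translation":[-0.2,0,6],"twist":[0,0,0.007]},
  {"translation":[-0.2,0,8],"twist":[0,0,0.007]},
  {"translation":[-0.2,0,8.8],"twist":[0,0,0.007]},
  {"translation":[-0.2,0,8.8],"twist":[0,0,0.007]},
])

```text
t: 9.22
eef_pos: [524.9, 82.7, 141.5]
tcp_rot: [-0.001, 0.719, 0.695, -0.001]
ft_force: [-0.2, 0.8, 0.3]
grip_width: 0.174
grip_force: 0.0
```

>>> jog_arm([
  {"translation":[0.7,0,0],"twist":[0,0,0]},
  {"translation":[1.4,0,0],"twist":[0,0,0]},
  {"translation":[2.0,0,0],"twist":[0,0,0]},
  {"translation":[2.6,0,0],"twist":[0,0,0]},
  {"translation":[3.2,0,0],"twist":[0,0,0]},
  {"translation":[3.8,0,0],"twist":[0,0,0]},
  {"translation":[4.4,0,0],"twist":[0,0,0]},
  {"translation":[5.0,0,0],"twist":[0,0,0]},
  {"translation":[5.6,0,0],"twist":[0,0,0]},
  {"translation":[6.2,0,0],"twist":[0,0,0]},
  {"translation":[6.8,0,0],"twist":[0,0,0]},
  {"translation":[7.4,0,0],"twist":[0,0,0]},
  {"translation":[8.0,0,0],"twist":[0,0,0]},
])

```text
t: 10.3
eef_pos: [528.5, 163.2, 142.7]
tcp_rot: [-0.0, 0.719, 0.695, -0.0]
ft_force: [0.3, -2.6, 2.4]
grip_width: 0.178
grip_force: 1.6
```

>>> jog_arm([
  {"translation":[0.5,0,0],"twist":[0,0,0]},
  {"translation":[1.0,0,0],"twist":[0,0,0]},
  {"translation":[1.5,0,0],"twist":[0,0,0]},
  {"translation":[2.0,0,0],"twist":[0,0,0]},
  {"translation":[2.5,0,0],"twist":[0,0,0]},
  {"translation":[3.0,0,0],"twist":[0,0,0]},
  {"translation":[3.4,0,0],"twist":[0,0,0]},
  {"translation":[3.7,0,0],"twist":[0,0,0]},
  {"translation":[3.7,0,0],"twist":[0,0,0]},
])

```text
t: 11.05
eef_pos: [529.9, 200.2, 142.8]
tcp_rot: [-0.0, 0.719, 0.695, 0.0]
ft_force: [0.6, 0.8, 0.6]
grip_width: 0.176
grip_force: 0.0
```

```bash
cat >> h.py <<'E'
def lids(n="top"):
    im,d=eyes.get_image(n); K,M=T(n)
    v,u=np.mgrid[0:480,0:640]; rays=np.linalg.inv(K)@np.stack([u.ravel(),v.ravel(),np.ones(u.size)])
    P=(M[:3,:3]@(rays*d.ravel())+M[:3,3:]).T.reshape(480,640,3)
    return im,d,P
E
python3 - <<'E'
from h import *
cmd(lw(25,119.5,200),YAW+np.pi/2)
im,d=eyes.get_image("wrist");cv2.imwrite("pics/w4.png",im)
E
```

```text
t 11.05 lift pos [ 25.9  70.8 142.8] -> cm [ 4.87 -0.1  -5.72] tw [-0.    -0.001 -0.002]
```

View pics/w4.png

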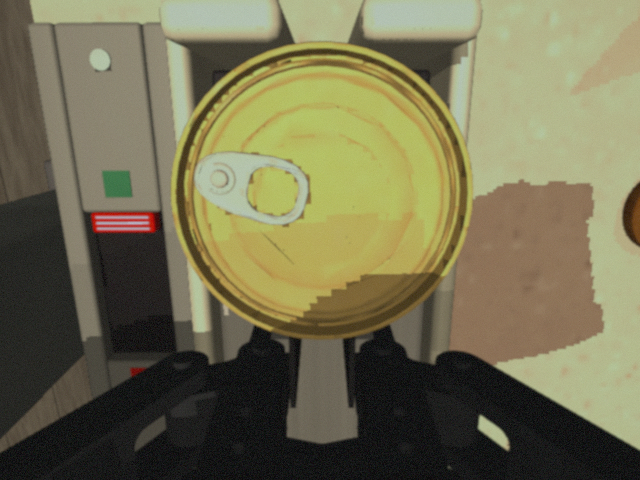

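The picture shows the switch against its end at (123, 222), and the tin over the well, close to the backstop at the top of the frame. I'm measuring the lid.

```bash
cat >> h.py <<'E'
def lidfit(zlo,zhi,x0=25,y0=115,n="wrist",r=42):
    im,d,P=lids(n)
    c,s=np.cos(YAW),np.sin(YAW); a,b=P[...,0]-C[0],P[...,1]-C[1]; X=c*a+s*b; Y=-s*a+c*b; Z=P[...,2]
    m=(np.hypot(X-x0,Y-y0)<r+8)&(Z>zlo)&(Z<zhi)&(d>0)
    x,y,z=X[m],Y[m],Z[m]
    A=np.c_[x-x0,y-y0,np.ones(len(x))]; w=np.ones(len(x),bool)
    for _ in range(6):
        k=np.linalg.lstsq(A[w],z[w],rcond=None)[0]; e=z-A@k; w=abs(e)<max(3,1.5*np.median(abs(e)))
    cc,rr=cv2.minEnclosingCircle(np.c_[x[w],y[w]].astype(np.float32))
    print(n,"pts",w.sum(),"circle",np.round(cc,1),round(rr,1),"z@",k[2].round(1),"slopes deg x,y",np.degrees(k[:2]).round(1))
E
python3 - <<'E'
from h import *
lidfit(150,195); lidfit(150,195,n="top")
E
```

```text
wrist pts 65840 circle [ 25.9 110.5] 45.3 z@ 175.1 slopes deg x,y [-0.4  0.1]
top pts 0 circle [0. 0.] 0.0 z@ 0.0 slopes deg x,y [0. 0.]
  return _methods._mean(a, axis=axis, dtype=dtype,
  ret = ret.dtype.type(ret / rcount)
```

>>> jog_arm([
  {"translation":[0.2,0,0],"twist":[0,0,0]},
  {"translation":[0.4,0,0],"twist":[0,0,0]},
  {"translation":[0.4,0,0],"twist":[0,0,0]},
])

```text
t: 11.45
eef_pos: [529.9, 203.7, 142.7]
tcp_rot: [-0.0, 0.719, 0.695, -0.0]
ft_force: [-0.4, -0.8, -1.4]
grip_width: 0.178
grip_force: 0.4
```

>>> jog_arm([
  {"translation":[-0.5,0,0],"twist":[0,0,0]},
  {"translation":[-0.7,0,-2],"twist":[0,0,0]},
  {"translation":[-0.7,0,-5],"twist":[0,0,0]},
  {"translation":[1.5,0,-5.2],"twist":[0,0,0]},
  {"translation":[4.3,0.1,-5.2],"twist":[0,0,0]},
  {"translation":[4.3,0.1,-5.2],"twist":[0,0,0]},
  {"translation":[4.3,0.1,-4.5],"twist":[0,0,0]},
  {"translation":[4.3,0.1,-4.0],"twist":[0,0,0]},
  {"translation":[4.3,0.1,-4.0],"twist":[0,0,0]},
], hand=0)

```text
t: 12.2
eef_pos: [531.8, 245.6, 181.3]
tcp_rot: [-0.001, 0.719, 0.695, -0.001]
ft_force: [-0.7, -0.9, -0.2]
grip_width: -0.002
grip_force: 0.0
```

Run:
```python
from h import *
cmd(lw(27,117.5,120),YAW+np.pi/2)
lidfit(150,178)
```

```text
t 12.2 lift pos [ 26.4 116.2 181.3] -> cm [0.14 0.07 6.13] tw [-0.002  0.001 -0.003]
wrist pts 20863 circle [ 26.7 126.3] 41.2 z@ 167.6 slopes deg x,y [-0.4 -0.5]
```

>>> jog_arm([
  {"translation":[0.1,0,0.5],"twist":[0,0,0]},
  {"translation":[0.1,0,1.0],"twist":[0,0,0]},
  {"translation":[0.1,0,1.5],"twist":[0,0,0]},
  {"translation":[0.1,0,2.0],"twist":[0,0,0]},
  {"translation":[0.1,0,2.4],"twist":[0,0,0]},
  {"translation":[0.1,0,2.8],"twist":[0,0,0]},
  {"translation":[0.1,0,3.2],"twist":[0,0,0]},
  {"translation":[0.1,0,3.6],"twist":[0,0,0]},
  {"translation":[0.1,0,4.0],"twist":[0,0,0]},
  {"translation":[0.1,0,4.4],"twist":[0,0,0]},
  {"translation":[0.1,0,4.8],"twist":[0,0,0]},
  {"translation":[0.1,0,5.2],"twist":[0,0,0]},
])

```text
t: 13.25
eef_pos: [532.5, 247.5, 130.4]
tcp_rot: [-0.0, 0.719, 0.695, -0.0]
ft_force: [-0.4, -2.7, 3.6]
grip_width: -0.002
grip_force: 1.6
```

>>> jog_arm([
  {"translation":[0,0,0.2],"twist":[0,0,0]},
  {"translation":[0,0,0.4],"twist":[0,0,0]},
  {"translation":[0,0,0.6],"twist":[0,0,0]},
  {"translation":[0,0,0.7],"twist":[0,0,0]},
  {"translation":[0,0,0.7],"twist":[0,0,0]},
])

```text
t: 13.67
eef_pos: [532.4, 247.7, 123.5]
tcp_rot: [-0.0, 0.719, 0.695, -0.0]
ft_force: [-0.4, 0.2, 0.4]
grip_width: -0.003
grip_force: 0.0
```

Run:
```python
from h import *
cmd(lw(27,117.5,120),YAW+np.pi/2)
lidfit(112,140)
```

```text
t 13.67 lift pos [ 26.9 118.3 123.5] -> cm [-0.08  0.01  0.35] tw [-0.001 -0.    -0.003]
wrist pts 21264 circle [ 25. 115.] 49.9 z@ 120.4 slopes deg x,y [-0.3 -0.3]
```

>>> jog_arm([
  {"translation":[0,0,-2],"twist":[0,0,0]},
  {"translation":[0,0,-6],"twist":[0,0,0]},
  {"translation":[-2,-0.1,-9],"twist":[0,0,0]},
  {"translation":[-6,-0.1,-9],"twist":[0,0,0]},
  {"translation":[-7,-0.1,-9],"twist":[0,0,0]},
  {"translation":[-7,-0.1,-9],"twist":[0,0,0]},
], hand=1.5)

```text
t: 14.22
eef_pos: [529.1, 175.8, 214.2]
tcp_rot: [-0.0, 0.72, 0.694, 0.0]
ft_force: [0.2, 0.9, -0.5]
grip_width: 0.174
grip_force: 0.0
```

Run:
```python
from h import *
cmd(lw(25,-173,142),YAW+np.pi/2)
lidfit(105,135)
im,d=eyes.get_image("wrist");cv2.imwrite("pics/w5.png",im)
```

```text
t 14.22 lift pos [ 25.9  46.3 214.2] -> cm [-2.193e+01  2.000e-02  7.210e+00] tw [ 0.    -0.    -0.005]
wrist pts 17577 circle [ 25. 115.] 50.0 z@ 120.0 slopes deg x,y [-0.4 -0.1]
```

View pics/w5.png

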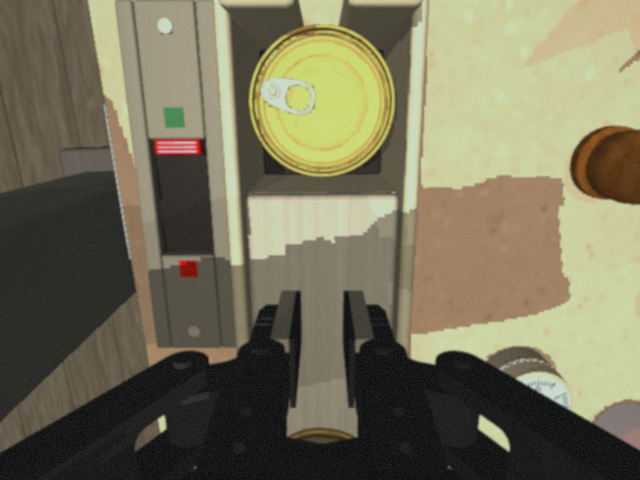

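The picture shows the near tin level in the well, with its lid just below the deck, and the switch still at its end. Going round behind the far tin.

>>> jog_arm([
  {"translation":[-4,0,0],"twist":[0,0,0]},
  {"translation":[-8,0,0],"twist":[0,0,0]},
  {"translation":[-12,0,0],"twist":[0,0,0]},
  {"translation":[-16,0,0],"twist":[0,0,0]},
  {"translation":[-20,0,0],"twist":[0,0,0]},
  {"translation":[-22.3,0,0],"twist":[0,0,0]},
  {"translation":[-22.3,0,0],"twist":[0,0,0]},
  {"translation":[-22.3,0,0],"twist":[0,0,-0.005]},
])

```text
t: 14.98
eef_pos: [521.5, -45.3, 213.2]
tcp_rot: [-0.001, 0.718, 0.696, -0.0]
ft_force: [-0.6, 0.5, 0.7]
grip_width: 0.177
grip_force: 0.0
```

Run:
```python
from h import *
cmd(lw(25,-175,142),YAW+np.pi/2)
lidfit(170,195,24,-114)
lidfit(170,195,24,-114,n="top")
```

```text
t 14.98 lift pos [  25.3 -174.9  213.2] -> cm [-0.02 -0.03  7.12] tw [-0.001 -0.001  0.001]
wrist pts 28633 circle [  24.8 -111.9] 37.7 z@ 180.0 slopes deg x,y [ 0.2 -0.2]
top pts 0 circle [0. 0.] 0.0 z@ 0.0 slopes deg x,y [0. 0.]
  return _methods._mean(a, axis=axis, dtype=dtype,
  ret = ret.dtype.type(ret / rcount)
```

>>> jog_arm([
  {"translation":[0,0,3],"twist":[0,0,0]},
  {"translation":[0,0,6],"twist":[0,0,0]},
  {"translation":[0,0,7.1],"twist":[0,0,0]},
  {"translation":[0,0,7.1],"twist":[0,0,0]},
  {"translation":[0.5,0,7.1],"twist":[0,0,0]},
  {"translation":[1,0,7.1],"twist":[0,0,0]},
])

```text
t: 15.58
eef_pos: [522.3, -34.3, 143.7]
tcp_rot: [0.0, 0.717, 0.697, 0.0]
ft_force: [-1.0, 0.4, -0.4]
grip_width: 0.175
grip_force: 0.0
```

>>> jog_arm([
  {"translation":[0.5,0,0],"twist":[0,0,0]},
  {"translation":[1,0,0],"twist":[0,0,0]},
  {"translation":[1.8,0,0],"twist":[0,0,0]},
  {"translation":[2.6,0,0],"twist":[0,0,0]},
  {"translation":[3.4,0,0],"twist":[0,0,0]},
  {"translation":[4.2,0,0],"twist":[0,0,0]},
  {"translation":[5.0,0,0],"twist":[0,0,0]},
  {"translation":[5.8,0,0],"twist":[0,0,0]},
  {"translation":[6.6,0,0],"twist":[0,0,0]},
  {"translation":[7.4,0,0],"twist":[0,0,0]},
  {"translation":[8.2,0,0],"twist":[0,0,0]},
  {"translation":[9.0,0,0],"twist":[0,0,0]},
  {"translation":[9.8,0,0],"twist":[0,0,0]},
  {"translation":[10.6,0,0],"twist":[0,0,0]},
  {"translation":[11.4,0,0],"twist":[0,0,0]},
  {"translation":[12.2,0,0],"twist":[0,0,0]},
  {"translation":[13.0,0,0],"twist":[0,0,0]},
  {"translation":[13.7,0,0],"twist":[0,0,0]},
  {"translation":[14.4,0,0],"twist":[0,0,0]},
  {"translation":[15.0,0,0],"twist":[0,0,0]},
])

```text
t: 17.25
eef_pos: [526.0, 115.4, 142.7]
tcp_rot: [-0.0, 0.717, 0.697, -0.0]
ft_force: [-1.1, -3.6, 3.6]
grip_width: 0.178
grip_force: 1.8
```

Run:
```python
from h import *
cmd(lw(25,75,142),YAW+np.pi/2)
y=wl(robot.state()["eef_pos"])[1]
lidfit(165,195,25,y+45,r=30)
```

```text
t 17.25 lift pos [ 24.8 -14.1 142.7] -> cm [8.91 0.04 0.07] tw [-0.    -0.     0.002]
wrist pts 68870 circle [25.  30.9] 38.0 z@ 179.9 slopes deg x,y [ 0.1 -0.5]
```

>>> jog_arm([
  {"translation":[0.5,0,0],"twist":[0,0,0]},
  {"translation":[1,0,0],"twist":[0,0,0]},
  {"translation":[1.5,0,0],"twist":[0,0,0]},
  {"translation":[2.0,0,0],"twist":[0,0,0]},
  {"translation":[2.5,0,0],"twist":[0,0,0]},
  {"translation":[3.0,0,0],"twist":[0,0,0]},
  {"translation":[3.5,0,0],"twist":[0,0,0]},
  {"translation":[4.0,0,0],"twist":[0,0,0]},
  {"translation":[4.5,0,0],"twist":[0,0,0]},
  {"translation":[5.0,0,0],"twist":[0,0,0]},
])

```text
t: 18.13
eef_pos: [527.6, 165.1, 142.9]
tcp_rot: [-0.0, 0.718, 0.697, 0.0]
ft_force: [0.7, -1.9, 0.4]
grip_width: 0.177
grip_force: 1.2
```

Run:
```python
from h import *
cmd(lw(25,75,142),YAW+np.pi/2)
y=wl(robot.state()["eef_pos"])[1]
lidfit(155,195,25,y+45,r=30)
```

```text
t 18.13 lift pos [ 24.8  35.6 142.9] -> cm [3.94 0.03 0.09] tw [-0.    -0.     0.002]
wrist pts 67683 circle [25.  80.6] 38.0 z@ 179.6 slopes deg x,y [ 0.1 -2.5]
```

Slight forward tilt of 2.5°, which is fine. Continuing to the backstop.

>>> jog_arm([
  {"translation":[0.5,0,0],"twist":[0,0,0]},
  {"translation":[1,0,0],"twist":[0,0,0]},
  {"translation":[1.5,0,0],"twist":[0,0,0]},
  {"translation":[2.0,0,0],"twist":[0,0,0]},
  {"translation":[2.5,0,0],"twist":[0,0,0]},
  {"translation":[3.0,0,0],"twist":[0,0,0]},
  {"translation":[3.4,0,0],"twist":[0,0,0]},
  {"translation":[3.7,0,0],"twist":[0,0,0]},
  {"translation":[3.9,0,0],"twist":[0,0,0]},
  {"translation":[3.9,0,0],"twist":[0,0,0]},
])

```text
t: 19.02
eef_pos: [528.7, 203.8, 142.7]
tcp_rot: [0.0, 0.717, 0.697, -0.0]
ft_force: [-0.1, -0.7, -0.7]
grip_width: 0.177
grip_force: 0.6
```

Run:
```python
from h import *
cmd(lw(25,117,185),YAW+np.pi/2)
lidfit(150,195,25,116,r=30)
im,d=eyes.get_image("wrist");cv2.imwrite("pics/w6.png",im)
```

```text
t 19.02 lift pos [ 24.7  74.3 142.7] -> cm [ 4.27  0.04 -4.23] tw [-0.     0.     0.002]
wrist pts 63529 circle [ 25. 116.] 38.0 z@ 178.1 slopes deg x,y [ 0.1 -0.7]
```

View pics/w6.png

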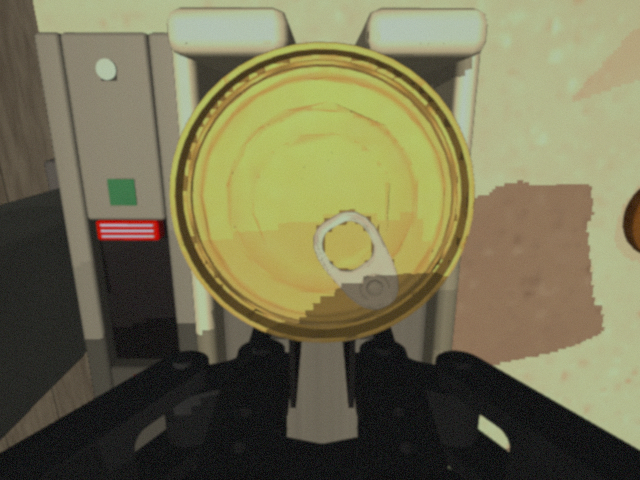

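The picture shows the second tin level on the first, close to the backstop, with its tab at (355, 255). I'm backing off, rising and moving over the lid centre.

>>> jog_arm([
  {"translation":[0.2,0,0],"twist":[0,0,0]},
  {"translation":[-0.6,0,0],"twist":[0,0,0]},
  {"translation":[-0.7,0,-2],"twist":[0,0,0]},
  {"translation":[-0.7,0,-5],"twist":[0,0,0]},
  {"translation":[1.5,0,-5.4],"twist":[0,0,0]},
  {"translation":[4.4,0,-5.4],"twist":[0,0,0]},
  {"translation":[4.4,0,-5.4],"twist":[0,0,0]},
  {"translation":[4.4,0,-4.6],"twist":[0,0,0]},
  {"translation":[4.4,0,-4.2],"twist":[0,0,0]},
  {"translation":[4.4,0,-4.2],"twist":[0,0,0]},
], hand=0)

```text
t: 19.95
eef_pos: [529.4, 246.7, 183.3]
tcp_rot: [-0.001, 0.718, 0.696, -0.001]
ft_force: [0.4, -0.3, -0.5]
grip_width: 0.002
grip_force: 0.0
```

>>> jog_arm([
  {"translation":[0,0,0.4],"twist":[0,0,0]},
  {"translation":[0,0,0.8],"twist":[0,0,0]},
  {"translation":[0,0,1.2],"twist":[0,0,0]},
  {"translation":[0,0,1.5],"twist":[0,0,0]},
  {"translation":[0,0,1.8],"twist":[0,0,0]},
  {"translation":[0,0,2.1],"twist":[0,0,0]},
  {"translation":[0,0,2.3],"twist":[0,0,0]},
  {"translation":[0,0,2.4],"twist":[0,0,0]},
])

```text
t: 20.62
eef_pos: [530.1, 247.5, 160.5]
tcp_rot: [-0.0, 0.718, 0.697, -0.0]
ft_force: [0.8, -2.8, 3.3]
grip_width: -0.001
grip_force: 2.1
```

>>> jog_arm([
  {"translation":[0,0,0.2],"twist":[0,0,0]},
  {"translation":[0,0,0.4],"twist":[0,0,0]},
  {"translation":[0,0,0.6],"twist":[0,0,0]},
  {"translation":[0,0,0.6],"twist":[0,0,0]},
])

```text
t: 20.95
eef_pos: [529.9, 247.7, 154.4]
tcp_rot: [-0.0, 0.718, 0.697, -0.0]
ft_force: [-0.3, -1.1, -0.5]
grip_width: 0.001
grip_force: 0.0
```

>>> jog_arm([
  {"translation":[0,0,0.2],"twist":[0,0,0]},
  {"translation":[0,0,0.4],"twist":[0,0,0]},
  {"translation":[0,0,0.4],"twist":[0,0,0]},
])

```text
t: 21.2
eef_pos: [529.8, 247.8, 150.3]
tcp_rot: [-0.0, 0.717, 0.697, -0.0]
ft_force: [-0.3, 0.5, 0.1]
grip_width: -0.002
grip_force: 0.0
```

>>> jog_arm([
  {"translation":[0,0,0.2],"twist":[0,0,0]},
  {"translation":[0,0,0.4],"twist":[0,0,0]},
  {"translation":[0,0,0.4],"twist":[0,0,0]},
])

```text
t: 21.45
eef_pos: [530.0, 247.8, 146.7]
tcp_rot: [-0.0, 0.717, 0.697, 0.0]
ft_force: [-0.6, 1.1, 5.0]
grip_width: -0.002
grip_force: 2.0
```

>>> jog_arm([
  {"translation":[0,0,0.2],"twist":[0,0,0]},
  {"translation":[0,0,0.3],"twist":[0,0,0]},
  {"translation":[0,0,0.3],"twist":[0,0,0]},
])

```text
t: 21.7
eef_pos: [530.1, 247.9, 144.2]
tcp_rot: [-0.0, 0.717, 0.697, 0.0]
ft_force: [-2.3, -0.5, 9.2]
grip_width: -0.003
grip_force: 4.8
```

>>> jog_arm([
  {"translation":[0,0,0.07],"twist":[0,0,0]},
  {"translation":[0,0,0.07],"twist":[0,0,0]},
  {"translation":[0,0,0.07],"twist":[0,0,0]},
])

```text
t: 21.95
eef_pos: [530.2, 247.9, 143.8]
tcp_rot: [-0.0, 0.717, 0.697, 0.001]
ft_force: [-2.5, -0.9, 12.1]
grip_width: -0.0
grip_force: 6.1
```

The platform is firmly on its stop (about 11 N). I'm releasing gently, rising and checking.

>>> jog_arm([
  {"translation":[0,0,-0.2],"twist":[0,0,0]},
  {"translation":[0,0,-0.5],"twist":[0,0,0]},
  {"translation":[0,0,-0.9],"twist":[0,0,0]},
  {"translation":[0,0,-2],"twist":[0,0,0]},
  {"translation":[0,0,-5],"twist":[0,0,0]},
  {"translation":[-2,0,-8],"twist":[0,0,0]},
  {"translation":[-5,0,-9],"twist":[0,0,0]},
  {"translation":[-7,0,-9],"twist":[0,0,0]},
  {"translation":[-7,0,-9],"twist":[0,0,0]},
  {"translation":[-7,0,-9],"twist":[0,0,0]},
])

```text
t: 22.78
eef_pos: [528.0, 177.0, 233.2]
tcp_rot: [-0.0, 0.718, 0.696, 0.0]
ft_force: [-0.1, -0.1, -0.1]
grip_width: 0.004
grip_force: 0.0
```

Run:
```python
from h import *
lidfit(130,160,25,117,r=30)
s=robot.state(); print(s["ft_force"].round(1),s["joint_velocities"].round(3),wl(s["eef_pos"]))
im,d=eyes.get_image("wrist"); im2,_=eyes.get_image("scene")
cv2.imwrite("pics/w7.png",np.hstack([cv2.resize(im,(480,360)),cv2.resize(im2[120:340,140:340],None,fx=1.6,fy=360/220)]))
```

```text
wrist pts 16141 circle [ 25.5 120.3] 37.5 z@ 145.5 slopes deg x,y [ 0.1 -0.4]
[ 0.2 -0.1  0.1] [ 0.019  0.009  0.002 -0.001  0.001  0.001] [ 24.7  48.1 232.9]
```

View pics/w7.png

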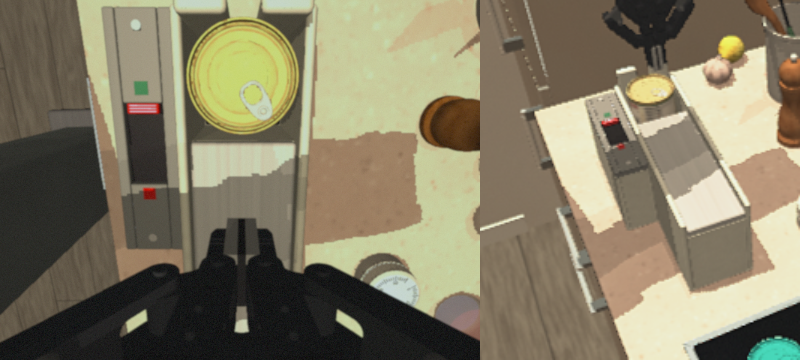

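The picture shows the stack level in the well, the switch at its end and the arm clear.

```bash
python3 -c "
from h import *
print(sign_off())"
```

```text
the job is handed in; nothing more can be done
None
```

The job is done and handed in: the switch is fully slid, and both tins stand level in the well, one on the other. The platform was pressed onto its stop with about 12 N, and the arm ended clear at about 23 s of the 69 s.

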